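# Swing a carton round the corner post of a bench fence

## Robot

A 7-joint arm with a two-finger parallel gripper is mounted at the origin on a cart in front of the work surface, level with it; the furniture and walls round the work are solid. World frame = base frame: x ahead of the robot, y to its left, z up, the work surface at z = 0. Lengths are in m, angles in rad, forces in N, time in s.
With the tool pointing down it reaches from about 0.4 to 0.85 m from the base axis. Payload 10.4 kg.
Tool frame: the origin (TCP) lies midway between the tips of the shut fingers; the grasp point (between the pads) lies 19 mm behind it (manip.hold_point_z is the distance from the TCP to the grasp point, in m); z points along the fingers, y is the line along which they close (so a half turn about z gives the same grasp; the last joint's range is limited). The gripper opens to 85 mm and grips with 20 to 120 N. Pads are 22 mm wide; open, the fingers measure 114 mm over their backs; the gripper's body (76 mm by 85 mm) begins 54 mm behind the grasp point. The pads swing forward as they close: fully open they stand 13 mm farther back than shut.
Start: joints at [1.247, 0.332, -0.065, 1.46, 0.022, 1.35, -0.088], TCP at [0.185, -0.597, 0.231] pointing down, gripper open.
Joint ranges: [-2.6, 2.6], [-0.5, 2.12], [-1.47, 1.34], [0.16, 2.42], [-1.27, 4.41], [0.06, 2.06], [-2.6, 2.6]. Speed limits (rad/s): [2.22, 2.22, 2.79, 2.79, 3.14, 3.14, 3.14].

## Interface

Orientations are given as a unit quaternion [x, y, z, w].
In Python, from workcell import manip, eyes, job gives the robot as it stands.
- The arm moves only by the shell command python3 -m crank 'ROWS' [FORCE]. ROWS is JSON, a list that holds one entry, the list of rows, each a list of 7 numbers: the finger opening in cm, from 0 to 8.54, then the shift along the world's x, y, z in cm, then the turn, a rotation vector about the world's x, y, z in degrees. In form: [[[hand, x, y, z, ax, ay, az], ...]]. A call has 1 to 20 rows; each row shifts and turns the commanded pose from where the row before left it; what a row does not reach is not made up. A row lasts 1/8 s, in which the tool goes at most 62.5 mm and 10.7 degrees, less where a joint would pass 70% of its speed; a pose out of reach is approached as far as the arm can. A call with a gripper value outside its range is refused whole. The fingers move at their own pace and stop on an object; FORCE is the grip in N (left out, the last holds). Time passes only in rows, so rows that do not move let the fingers close. It gives the time, the measured TCP pose, the force, the opening and the grip force at its end, in the units of the state.
- manip.get_obs(): the state, without advancing time (a new reading comes with each control period).
- eyes.camera(name): name is "scene" or "top" or "wrist"; returns (picture, depth): 384x512x3 uint8, red, green, blue; 384x512 float32, m along the optical axis (not along the pixel's ray), 0 where there is no reading.
- eyes.camera_params(name): a dict with "fx", "fy", "cx", "cy" (pixels), "world_from_camera" (4x4, takes a point from camera to world coordinates); the wrist camera has in their place "hand_eye" (4x4, takes a point from camera to tool coordinates, whose origin is the TCP and whose axes are the flange's). Camera axes: x right, y down, z forward; pixel columns grow to the right and rows downward; lengths in m; the calibration is good to about 2 mm. The wrist camera is an equidistant fisheye: a pixel r from the principal point sees the ray r / f radians off the axis. A picture is of the moment at which its call begins: read the wrist's pose just before it. camera_params takes no time and is no camera call.
- job.hand_in(): hands the job in; it is judged then, once.
The state is a dict: "clock": time; "joint_pos": joint angles; "joint_velocities": joint speeds; "tau": joint torques, N m; "position": TCP position; "ee_rot": TCP orientation; "ft_force": force on the tool from outside, world axes, zero at the start; "torque": the same for the moment, N m; "grip_width": opening from 0.0 (shut) to 1.0 (fully open); "grasp_force": force on a finger pad.
Only numpy, scipy, OpenCV 4.12 (cv2) and the standard library are available. Lean on these libraries where they do the work, as an engineer would, in place of code of your own. Each camera call takes 0.05 s, during which the arm holds its last target. There are 200 camera calls.

## Task

The low white carton stands end-on towards the robot beside the post of the blue bench fence. Push it round that post by a quarter turn, flat on the worktop all the while, so that it ends with a long side flat against both the post and the front of the fence, and let go of it. Leave the taller white carton where it is.

Things in the scene. Friction and masses are not known exactly. Their poses are not given: they have to be found in the camera images.
- carton_low: Low white closed carton, 100 x 180 x 75 mm (own x, y, z), 0.25 to 0.5 kg, loose; too wide to grip. Origin: centre of its underside, y along its length, z up. Starts at the left (+y side) of the post, length within 5 degrees of the fence's x axis, mostly on the robot's side of the post; 5 to 25 mm reach past it; gap to the post 2 to 22 mm. Pushed at its very end, it slips along the post.
- fence: Fixed blue metal fence, 210 long, 45 mm high, with a round steel post (16 mm thick, 102 high; red cap 19 mm thick) at its left end. Origin: foot of the post, on its axis. The fence runs from the post along its own -y; its front faces the robot at x = -8 mm, flush with the post. Foot flange behind it, 5 mm thick, to x = 37 mm. Its x axis points away from the robot, yaw up to 0.2 rad.
- carton_tall: Taller white closed carton, 100 x 180 x 130 mm (its own x, y, z), 0.6 kg, a loose bystander at the left of the worktop, to be left alone. Origin at the centre of its underside.
Mind the look-alikes: they are no part of the job. There is more than one size of the fence; the one meant has the size given above.

How it is judged:
By the outcome, as a careful person would: the job done as asked, in the order asked, and still so for the second after the job is handed in, with the robot touching nothing.
It also fails if it takes over 38 s, if anything falls off the work surface, if the arm or the gripper's body presses on something with over 40 N, if the wrist force passes 120 N, or if a joint passes its speed limit or range.

## Working session

There is one attempt and no reset: what is moved stays moved. The work goes in short steps, Python scripts to look and compute and a shell command to move; the robot and the scene stay as the last step left them, time stands still between calls to the robot, and variables do not carry over. Pictures are saved under pics/ and viewed, at most 10 in all, crops included, and the job is handed in when it is done.

```bash
ls; mkdir -p pics
python3 - <<'E'
from workcell import manip, eyes, job
import cv2,numpy as np
o=manip.get_obs();print(o)
for n in("scene","top"):
    p,d=eyes.camera(n);cv2.imwrite(f"pics/{n}0.png",p[...,::-1]);np.savez(f"{n}0.npz",p=p,d=d,**{k:v for k,v in eyes.camera_params(n).items()})
    print(eyes.camera_params(n))
E
```

```text
pics
{'clock': 0.0, 'joint_pos': array([ 1.24739593,  0.33287218, -0.06470533,  1.46097247,  0.02157145,
        1.34988384, -0.08850311]), 'joint_velocities': array([ 3.42920809e-04, -7.47875868e-05,  6.17856036e-04,  1.19573983e-03,
       -1.32769593e-03, -1.23865324e-03,  5.78169338e-04]), 'tau': array([-4.69215945e-05, -6.25453091e+01,  4.91329946e-02, -3.91603553e+01,
        1.61587849e-02,  1.00898783e-02,  3.39737778e-05]), 'position': array([ 0.18507031, -0.5965671 ,  0.23050087]), 'ee_rot': array([ 9.88709641e-01,  1.49842340e-01, -1.26757730e-04, -7.09636431e-04]), 'ft_force': array([ 0.75144499, -0.79027488, -0.11829019]), 'torque': array([ 0.02370859,  0.01878279, -0.03214553]), 'grasp_force': 0.0, 'grip_width': 1.0011345038268775}
{'fx': 361.1294358215645, 'fy': 361.1294358215645, 'cx': 252.3483303582769, 'cy': 186.38492461602087, 'world_from_camera': array([[ 0.76021325, -0.47305073,  0.44530755,  0.18094053],
       [-0.64965982, -0.54905922,  0.52580994, -0.22755859],
       [-0.00423457, -0.68902611, -0.72472415,  0.65131922],
       [ 0.        ,  0.        ,  0.        ,  1.        ]])}
{'fx': 399.21030793301657, 'fy': 399.21030793301657, 'cx': 260.36044185200905, 'cy': 192.5425601703845, 'world_from_camera': array([[ 0.0208018 , -0.98658436,  0.16192153,  0.40018711],
       [-0.99899461, -0.02694402, -0.03583007,  0.22651312],
       [ 0.03971221, -0.16101341, -0.98615294,  0.94067814],
       [ 0.        ,  0.        ,  0.        ,  1.        ]])}
```

View pics/scene0.png

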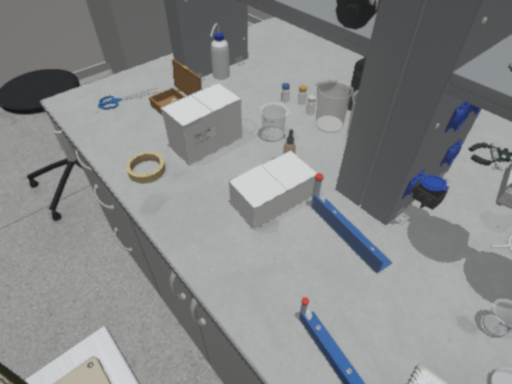

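View pics/top0.png

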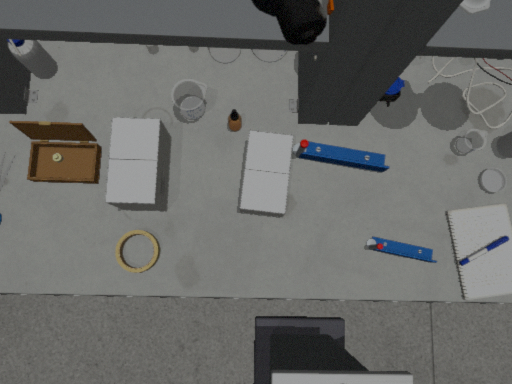

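The carton to move could be any of three white things: the low carton at top (267,172) / scene (273,188), the taller carton at top (134,160) / scene (203,123), or the notebook at top (485,250). I choose the one at (267,172), which is low and beside the post.

There are two fences. The far, larger one has its post at top (304,145) / scene (319,185). The near, smaller one has its post at top (380,246). I choose the far one and will check the sizes of both. A brown bottle at top (234,120) stands near the carton's far left corner.

```bash
cat > h.py <<'E'
import numpy as np,cv2
from workcell import eyes
def ray(P,uv,z):
    T=P["world_from_camera"];uv=np.atleast_2d(uv).astype(float)
    d=np.c_[(uv[:,0]-P["cx"])/P["fx"],(uv[:,1]-P["cy"])/P["fy"],np.ones(len(uv))]@T[:3,:3].T
    return T[:3,3]+d*((z-T[2,3])/d[:,2])[:,None]
def cloud(P,D):
    T=P["world_from_camera"];v,u=np.indices(D.shape)
    c=np.stack([(u-P["cx"])/P["fx"]*D,(v-P["cy"])/P["fy"]*D,D],-1)
    w=c@T[:3,:3].T+T[:3,3];w[D==0]=np.nan;return w
def comps(m,amin):
    n,l,s,c=cv2.connectedComponentsWithStats(m.astype(np.uint8))
    return [(l==i) for i in range(1,n) if s[i,4]>=amin]
def measure(P,p,d,verbose=1):
    w=cloud(P,d);hsv=cv2.cvtColor(p,cv2.COLOR_RGB2HSV)
    red=((hsv[...,0]<8)|(hsv[...,0]>172))&(hsv[...,1]>150)&(hsv[...,2]>90)
    blue=(abs(hsv[...,0].astype(int)-110)<12)&(hsv[...,1]>130)
    white=(hsv[...,1]<40)&(w[...,2]>0.062)&(w[...,2]<0.09)
    wt=(hsv[...,1]<40)&(w[...,2]>0.12)&(w[...,2]<0.14)
    for nm,m,z,a in(("red",red,.102,8),("blue",blue,.045,100),("low",cv2.morphologyEx(white.astype(np.uint8),cv2.MORPH_OPEN,np.ones((5,5))),.075,800),("tall",cv2.morphologyEx(wt.astype(np.uint8),cv2.MORPH_OPEN,np.ones((5,5))),.13,800)):
        for c in comps(m,a):
            v,u=np.nonzero(c);q=ray(P,np.c_[u,v],z)[:,:2].astype(np.float32)
            r=cv2.minAreaRect(q);b=cv2.boxPoints(r)
            e=b[1]-b[0];f=b[2]-b[1];L=e if np.hypot(*e)>np.hypot(*f) else f
            ang=np.degrees(np.arctan2(L[1],L[0]));ang=(ang+45)%180-45
            print(nm,"px",u.mean().round(),v.mean().round(),"n",len(u),"c",np.round(r[0],4),"size",np.round(sorted(r[1]),3),"ang",round(float(ang),2),"zmed",np.nanmedian(w[c][:,2]).round(3))
E
python3 - <<'E'
from h import *
for n in("top","scene"):
    z=np.load(n+"0.npz");P={k:z[k] for k in z.files};print(n);measure(P,z["p"],z["d"])
    w=cloud(P,z["d"])
    for uv in ([(340,100),(340,60),(300,120),(234,115),(300,20),(100,20)] if n=="top" else [(345,200),(420,60),(291,140)]): print(uv,w[uv[1],uv[0]].round(3))
z=np.load("top0.npz");im=z["p"][90:230,210:400,::-1];cv2.imwrite("pics/crop1.png",cv2.resize(im,None,fx=4,fy=4,interpolation=cv2.INTER_CUBIC))
E
```

```text
top
red px 304.0 143.0 n 46 c [0.6491 0.103 ] size [0.013 0.016] ang 0.25 zmed 0.103
red px 379.0 246.0 n 25 c [ 0.4305 -0.0578] size [0.008 0.011] ang 91.25 zmed 0.072
blue px 395.0 87.0 n 187 c [ 0.8116 -0.1262] size [0.025 0.054] ang -38.79 zmed 0.139
blue px 345.0 156.0 n 1322 c [6.384e-01 1.000e-04] size [0.041 0.209] ang 81.76 zmed 0.009
blue px 405.0 250.0 n 651 c [ 0.4259 -0.1325] size [0.028 0.147] ang 79.29 zmed 0.006
blue px 497.0 243.0 n 100 c [ 0.4462 -0.3492] size [0.01  0.055] ang 118.31 zmed 0.028
low px 266.0 172.0 n 3589 c [0.5909 0.1821] size [0.1   0.182] ang -5.3 zmed 0.077
tall px 133.0 161.0 n 4255 c [0.5951 0.4604] size [0.103 0.181] ang -0.01 zmed 0.132
(340, 100) [0.729 0.036 0.157]
(340, 60) [0.73  0.075 0.322]
(300, 120) [0.73  0.101 0.025]
(234, 115) [0.715 0.258 0.085]
(300, 20) [0.722 0.159 0.442]
(100, 20) [0.749 0.453 0.38 ]
scene
red px 319.0 176.0 n 20 c [0.6474 0.1007] size [0.01  0.011] ang 9.84 zmed 0.1
red px 305.0 301.0 n 23 c [ 0.4178 -0.0776] size [0.006 0.009] ang 43.97 zmed 0.07
blue px 461.0 115.0 n 355 c [1.1779 0.0384] size [0.049 0.159] ang 1.32 zmed 0.249
blue px 452.0 152.0 n 172 c [ 1.0171 -0.0269] size [0.02  0.109] ang 13.46 zmed 0.118
blue px 428.0 183.0 n 458 c [ 0.8633 -0.0336] size [0.066 0.108] ang -33.12 zmed 0.133
blue px 362.0 239.0 n 414 c [ 0.6279 -0.0396] size [0.024 0.151] ang 77.49 zmed 0.005
blue px 334.0 353.0 n 901 c [ 0.4135 -0.1439] size [0.025 0.135] ang 79.28 zmed 0.003
low px 272.0 180.0 n 2744 c [0.5876 0.1784] size [0.109 0.185] ang -5.04 zmed 0.074
tall px 200.0 105.0 n 1724 c [0.591  0.4546] size [0.112 0.185] ang -0.08 zmed 0.129
(345, 200) [ 0.723  0.067 -0.003]
(420, 60) [0.731 0.01  0.374]
(291, 140) [0.716 0.252 0.072]
```

View pics/crop1.png

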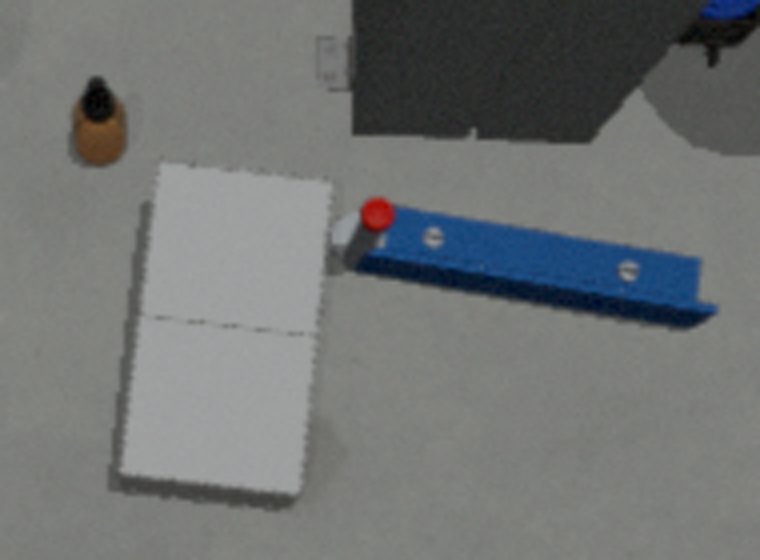

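The crop confirms the choice. The low carton (top at 75 mm, 100 x 182 mm) has its far right corner just past the red-capped post, and that fence is 209 mm long. The bottle is off its far left corner.

Run:
```python
from h import *
z=np.load("top0.npz");P={k:z[k] for k in z.files}
for a,b,h in(((308.7,141.7),(384.5,154.2),.005),((298.7,157.5),(381,172),0.0)):
    q=ray(P,[a,b],h);e=q[1]-q[0];print(q.round(4),np.degrees(np.arctan2(e[1],e[0]))+90, np.hypot(*e[:2]))
# frame
post=np.array([.648,.102]);fa=np.radians(-7.5)
c=np.array([.5895,.1805]);ca=np.radians(-5.2)
ux=np.array([np.cos(ca),np.sin(ca)]);uy=np.array([-ux[1],ux[0]])
r=post-c;print("post in carton axes: along",r@ux,"across",r@uy)
```

```text
[[ 0.6827  0.0772  0.005 ]
 [ 0.6571 -0.1092  0.005 ]] -7.809997273109403 0.18815709124183908
[[ 0.6436  0.1008  0.    ]
 [ 0.6135 -0.1011  0.    ]] -8.491480368111482 0.20407348065930733
post in carton axes: along 0.06537389486456001 across -0.07287491934978353
```

```bash
python3 -m crank '[[[5,3.6,4,0,0,0,3],[5,3.6,4,0,0,0,3],[5,3.6,4,0,0,0,3],[5,3.6,4,0,0,0,3],[5,3.6,4,0,0,0,3],[5,3.6,4,0,0,0,3],[5,3.6,4,0,0,0,3],[5,3.6,4,0,0,0,3],[5,3.6,4,0,0,0,3],[5,3.6,4,0,0,0,3],[5,0.5,4,0,0,0,3],[5,0.5,4,0,0,0,3],[5,0.5,4,0,0,0,3],[5,0.5,4,0,0,0,3],[5,0.5,4,0,0,0,3],[5,0.5,4,0,0,0,3],[5,0.5,4,0,0,0,3],[5,0.5,4,0,0,0,3],[5,0.5,4,0,0,0,3],[5,0.5,4,0,0,0,3]]]'
```

```text
clock: 2.6
position: [0.5952, 0.2041, 0.2309]
ee_rot: [0.781, 0.625, -0.0, -0.0]
ft_force: [0.4, 0.5, 0.4]
grip_width: 0.588
grasp_force: 0.0
```

```bash
python3 -m crank '[[[5,0.2,4,0,0,0,3.7],[5,0.2,4,0,0,0,3.8],[5,0,0.5,0,0,0,0],[5,0,0,-4,0,0,0],[5,0,0,-4,0,0,0],[5,0,0,-4,0,0,0],[5,0,0,-4,0,0,0],[5,0,0,-3,0,0,0],[5,0,0,-1.5,0,0,0],[5,0,0,0,0,0,0]]]'
python3 - <<'E'
from h import *
p,d=eyes.camera("top");measure(eyes.camera_params("top"),p,d);cv2.imwrite("pics/t1.png",p[...,::-1])
E
```

```text
clock: 3.85
position: [0.599, 0.2873, 0.0257]
ee_rot: [0.739, 0.674, -0.001, -0.0]
ft_force: [-0.3, 0.0, 0.7]
grip_width: 0.589
grasp_force: 0.0
red px 304.0 143.0 n 46 c [0.6491 0.103 ] size [0.013 0.016] ang 0.25 zmed 0.103
blue px 395.0 87.0 n 187 c [ 0.8116 -0.1262] size [0.025 0.054] ang -38.79 zmed 0.139
blue px 348.0 157.0 n 1214 c [ 0.6373 -0.0075] size [0.041 0.194] ang 82.05 zmed 0.008
tall px 133.0 160.0 n 4269 c [0.5951 0.4605] size [0.103 0.182] ang 0.07 zmed 0.132
```

View pics/t1.png

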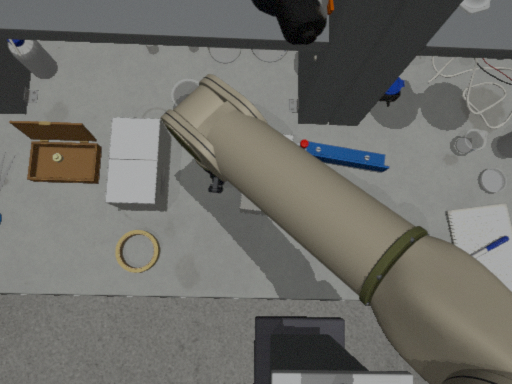

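The arm hides the carton in this top view, with the hand seen at (215,180). I will check with the scene camera after the first push.

```bash
python3 -m crank '[[[5,-0.1,-1,0,0,0,0],[5,-0.1,-1,0,0,0,0],[5,-0.1,-1,0,0,0,0],[5,-0.1,-1,0,0,0,0],[5,0,-0.5,0,0,0,0],[5,-0.1,-0.5,0,0,0,0],[5,0,-0.4,0,0,0,0],[5,0,0,0,0,0,0]]]'
python3 - <<'E'
from h import *
p,d=eyes.camera("scene");measure(eyes.camera_params("scene"),p,d);cv2.imwrite("pics/s2.png",p[...,::-1])
E
```

```text
clock: 4.9
position: [0.5942, 0.2337, 0.0263]
ee_rot: [0.739, 0.674, -0.0, 0.0]
ft_force: [0.3, -0.1, 0.4]
grip_width: 0.583
grasp_force: 0.0
red px 319.0 176.0 n 8 c [0.6487 0.1009] size [0.005 0.007] ang 101.4 zmed 0.1
red px 305.0 300.0 n 17 c [ 0.4178 -0.0775] size [0.005 0.007] ang -40.64 zmed 0.07
blue px 461.0 115.0 n 331 c [1.1779 0.0383] size [0.048 0.159] ang 1.15 zmed 0.25
blue px 453.0 152.0 n 151 c [ 1.0178 -0.027 ] size [0.019 0.107] ang 11.95 zmed 0.118
blue px 428.0 183.0 n 443 c [ 0.8633 -0.0336] size [0.066 0.108] ang -33.12 zmed 0.133
blue px 363.0 240.0 n 350 c [ 0.6236 -0.04  ] size [0.021 0.146] ang 80.71 zmed 0.005
blue px 335.0 353.0 n 831 c [ 0.4129 -0.1482] size [0.024 0.126] ang 79.28 zmed 0.003
low px 275.0 183.0 n 2892 c [0.586  0.1699] size [0.135 0.19 ] ang -11.88 zmed 0.074
tall px 216.0 102.0 n 854 c [0.6295 0.4294] size [0.093 0.175] ang 37.79 zmed 0.129
```

View pics/s2.png

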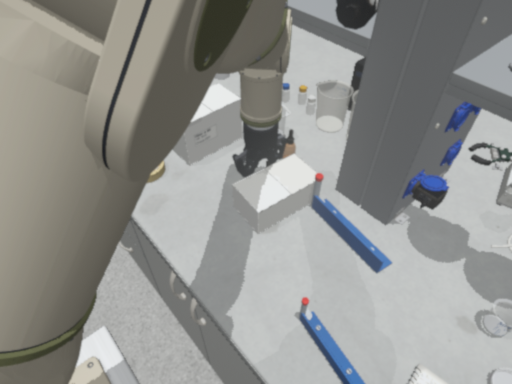

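The scene view shows the hand at (260,160) beside the carton's left side, and the carton at (275,190) just short of the post at (319,185).

```bash
python3 - <<'E'
import numpy as np
a=np.radians(113.4+3.*np.arange(30));q=13.67*np.c_[np.cos(a),np.sin(a)]
for k,s in enumerate(np.diff(q,axis=0).round(2)):print(k,*s,end=" | ")
E
python3 -m crank '[[[5,0,-0.3,0,0,0,0],[5,0,-0.3,0,0,0,0],[5,-0.66,-0.31,0,0,0,3],[5,-0.64,-0.34,0,0,0,3],[5,-0.62,-0.37,0,0,0,3],[5,-0.6,-0.41,0,0,0,3],[5,-0.58,-0.44,0,0,0,3],[5,0,0,0,0,0,0]]]'
python3 - <<'E'
from h import *
p,d=eyes.camera("scene");measure(eyes.camera_params("scene"),p,d);cv2.imwrite("pics/s3.png",p[...,::-1])
p,d=eyes.camera("top");cv2.imwrite("pics/t3.png",p[...,::-1])
E
```

```text
0 -0.65 -0.3 | 1 -0.63 -0.33 | 2 -0.61 -0.37 | 3 -0.59 -0.4 | 4 -0.57 -0.43 | 5 -0.55 -0.46 | 6 -0.52 -0.49 | 7 -0.5 -0.51 | 8 -0.47 -0.54 | 9 -0.44 -0.56 | 10 -0.41 -0.59 | 11 -0.38 -0.61 | 12 -0.35 -0.63 | 13 -0.31 -0.64 | 14 -0.28 -0.66 | 15 -0.25 -0.67 | 16 -0.21 -0.68 | 17 -0.17 -0.69 | 18 -0.14 -0.7 | 19 -0.1 -0.71 | 20 -0.06 -0.71 | 21 -0.03 -0.72 | 22 0.01 -0.72 | 23 0.05 -0.71 | 24 0.09 -0.71 | 25 0.12 -0.71 | 26 0.16 -0.7 | 27 0.2 -0.69 | 28 0.23 -0.68 | clock: 5.95
position: [0.5613, 0.2116, 0.0263]
ee_rot: [0.643, 0.766, 0.0, -0.001]
ft_force: [-5.4, 7.2, 1.8]
grip_width: 0.583
grasp_force: 0.0
red px 305.0 300.0 n 15 c [ 0.4173 -0.0769] size [0.005 0.005] ang 43.97 zmed 0.07
blue px 460.0 115.0 n 307 c [1.1783 0.0408] size [0.035 0.16 ] ang 9.03 zmed 0.251
blue px 453.0 151.0 n 147 c [ 1.0204 -0.0263] size [0.019 0.102] ang 10.41 zmed 0.119
blue px 428.0 183.0 n 442 c [ 0.8633 -0.0336] size [0.066 0.108] ang -33.12 zmed 0.133
blue px 363.0 240.0 n 344 c [ 0.6236 -0.04  ] size [0.021 0.146] ang 80.71 zmed 0.005
blue px 335.0 353.0 n 826 c [ 0.4127 -0.1481] size [0.025 0.126] ang 79.28 zmed 0.003
low px 277.0 192.0 n 3076 c [0.5717 0.1463] size [0.138 0.187] ang 11.28 zmed 0.074
tall px 210.0 103.0 n 1046 c [0.6118 0.4308] size [0.099 0.193] ang 38.57 zmed 0.129
```

View pics/s3.png

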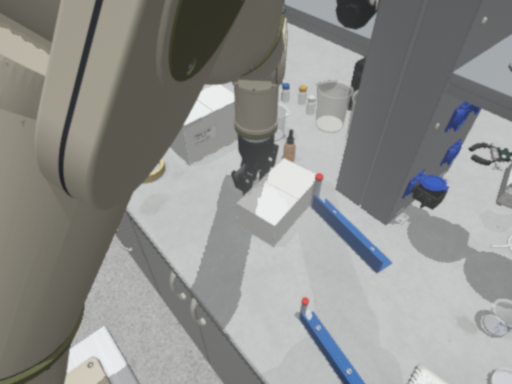

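The carton has turned about 15° and still touches the post, and the force is a mild 9 N. I'll continue along the arc.

```bash
python3 -m crank '[[[5,-0.55,-0.46,0,0,0,3],[5,-0.52,-0.49,0,0,0,3],[5,-0.5,-0.51,0,0,0,3],[5,-0.47,-0.54,0,0,0,3],[5,-0.44,-0.56,0,0,0,3],[5,-0.41,-0.59,0,0,0,3],[5,-0.38,-0.61,0,0,0,3],[5,0,0,0,0,0,0]]]'
cat >> h.py <<'E'
def low(name):
    p,d=eyes.camera(name);P=eyes.camera_params(name);w=cloud(P,d);hsv=cv2.cvtColor(p,cv2.COLOR_RGB2HSV)
    m=(hsv[...,1]<40)&(hsv[...,2]>120)&(w[...,2]>.066)&(w[...,2]<.086)&(abs(w[...,0]-.57)<.17)&(abs(w[...,1]-.1)<.2)
    m=cv2.morphologyEx(m.astype(np.uint8),cv2.MORPH_OPEN,np.ones((7,7)))
    c=max(cv2.findContours(m,0,1)[0],key=cv2.contourArea)[:,0]
    q=ray(P,c,.075)[:,:2].astype(np.float32);r=cv2.minAreaRect(q)
    h=cv2.convexHull(q)
    ap=cv2.approxPolyDP(h,.008,True)[:,0]
    print(name,"c",np.round(r[0],4),np.round(r[1],3),r[2],"poly",ap.round(3).tolist())
    return p
E
python3 - <<'E'
from h import *
p=low("scene");q=low("top")
cv2.imwrite("pics/s4.png",np.hstack([p[100:300,150:400],q[90:290,180:430]])[...,::-1].repeat(1,0))
E
```

```text
clock: 7.05
position: [0.5295, 0.1719, 0.0261]
ee_rot: [0.494, 0.869, -0.0, -0.001]
ft_force: [-4.0, 2.7, 1.5]
grip_width: 0.589
grasp_force: 0.0
scene c [0.5645 0.1152] [0.186 0.101] 34.880287170410156 poly [[0.6129999756813049, 0.20100000500679016], [0.46700000762939453, 0.10199999809265137], [0.5199999809265137, 0.02500000037252903], [0.6669999957084656, 0.1289999932050705]]Traceback (most recent call last):
  File "<stdin>", line 2, in <module>
  File "h.py", line 31, in low
    c=max(cv2.findContours(m,0,1)[0],key=cv2.contourArea)[:,0]
      ~~~^^^^^^^^^^^^^^^^^^^^^^^^^^^^^^^^^^^^^^^^^^^^^^^^
ValueError: max() iterable argument is empty
```

```bash
python3 -m crank '[[[5,-0.35,-0.63,0,0,0,3],[5,-0.31,-0.64,0,0,0,3],[5,-0.28,-0.66,0,0,0,3],[5,-0.25,-0.67,0,0,0,3],[5,-0.21,-0.68,0,0,0,3],[5,-0.17,-0.69,0,0,0,3],[5,-0.14,-0.7,0,0,0,3],[5,-0.1,-0.71,0,0,0,3],[5,0,0,0,0,0,0]]]'
python3 - <<'E'
from h import *
p=low("scene")
cv2.imwrite("pics/s4.png",p[...,::-1])
E
```

```text
clock: 8.28
position: [0.5122, 0.1172, 0.0261]
ee_rot: [0.304, 0.953, -0.0, -0.0]
ft_force: [-2.6, 0.2, -0.0]
grip_width: 0.583
grasp_force: 0.0
scene c [0.5685 0.0812] [0.185 0.101] 56.897220611572266 poly [[0.6549999713897705, 0.12999999523162842], [0.6240000128746033, 0.15299999713897705], [0.5600000023841858, 0.12800000607967377], [0.49300000071525574, 0.057999998331069946], [0.49399998784065247, 0.023000000044703484], [0.5569999814033508, -0.019999999552965164]]
```

View pics/s4.png

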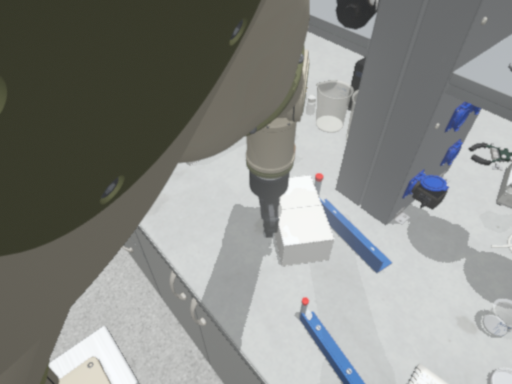

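The carton is at 57°, still on the post, with a steady 29 mm overhang. I'll finish the arc.

```bash
python3 -m crank '[[[5,-0.06,-0.71,0,0,0,3],[5,-0.03,-0.72,0,0,0,3],[5,0.01,-0.72,0,0,0,3],[5,0.05,-0.71,0,0,0,3],[5,0.09,-0.71,0,0,0,3],[5,0.12,-0.71,0,0,0,3],[5,0.16,-0.7,0,0,0,3],[5,0,0,0,0,0,0]]]'
python3 - <<'E'
from h import *
p=low("scene")
cv2.imwrite("pics/s5.png",p[...,::-1])
E
```

```text
clock: 9.32
position: [0.5159, 0.0677, 0.0262]
ee_rot: [0.125, 0.992, -0.0, -0.0]
ft_force: [-1.9, 0.2, -0.2]
grip_width: 0.584
grasp_force: 0.0
scene c [0.577  0.0411] [0.155 0.103] 74.831298828125 poly [[0.6449999809265137, 0.09700000286102295], [0.6349999904632568, 0.10599999874830246], [0.5649999976158142, 0.06499999761581421], [0.5090000033378601, -0.014000000432133675], [0.5899999737739563, -0.039000000804662704], [0.6100000143051147, -0.03099999949336052]]
```

View pics/s5.png

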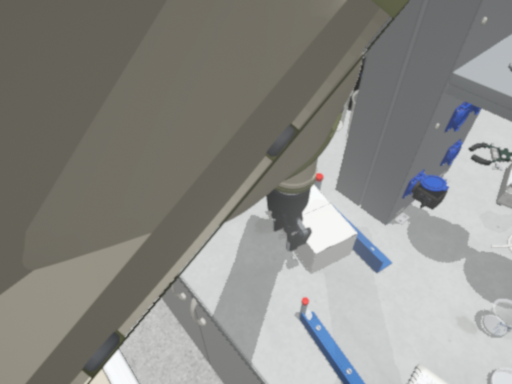

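The carton is nearly parallel to the fence. I'll do the last 6° and then a gentle squeeze onto the fence.

```bash
python3 -m crank '[[[5,0.2,-0.69,0,0,0,3],[5,0.23,-0.68,0,0,0,3.2],[5,0.2,0,0,0,0,0],[5,0.2,0,0,0,0,0],[5,0,0,0,0,0,0]]]'
```

```text
clock: 10.0
position: [0.5198, 0.0553, 0.0249]
ee_rot: [0.071, 0.997, -0.001, -0.004]
ft_force: [-18.6, 0.9, 3.5]
grip_width: 0.587
grasp_force: 0.0
```

It is seated, with 18.6 N against the fence. I'll back straight off, then lift and swing clear to look.

```bash
python3 -m crank '[[[5,-0.3,0.04,0,0,0,0],[5,-0.6,0.08,0,0,0,0],[5,-2,0.3,0,0,0,0],[5,-3,0.4,0,0,0,0],[5,0,0,3,0,0,0],[5,0,0,5,0,0,0],[5,0,0,5,0,0,0],[5,0,0,5,0,0,0],[5,0,-4,0,0,0,-6],[5,0,-5,0,0,0,-6],[5,0,-5,0,0,0,-6],[5,0,-5,0,0,0,-6],[5,0,-5,0,0,0,-6],[5,0,-5,0,0,0,-6],[5,0,-5,0,0,0,-6],[5,-2,-4,0,0,0,-6],[5,-2,-4,0,0,0,-6],[5,-2,-4,0,0,0,-6],[5,0,0,0,0,0,0]]]'
python3 - <<'E'
from h import *
p=low("scene");q=low("top");P=eyes.camera_params("top");measure(P,q,eyes.camera("top")[1])
cv2.imwrite("pics/e6.png",cv2.resize(np.hstack([p[110:290,200:440],q[90:270,220:460]])[...,::-1],None,fx=1.66,fy=1.66,interpolation=cv2.INTER_CUBIC))
E
```

```text
clock: 12.38
position: [0.4028, -0.4011, 0.2062]
ee_rot: [0.563, 0.826, -0.001, 0.0]
ft_force: [0.7, 0.8, 0.1]
grip_width: 0.585
grasp_force: 0.0
scene c [0.5831 0.0522] [0.183 0.107] 81.98085021972656 poly [[0.6330000162124634, 0.13699999451637268], [0.5540000200271606, 0.14800000190734863], [0.5429999828338623, 0.13500000536441803], [0.5189999938011169, -0.023000000044703484], [0.5289999842643738, -0.03099999949336052], [0.6100000143051147, -0.0430000014603138], [0.6209999918937683, -0.03400000184774399], [0.6449999809265137, 0.12600000202655792]]
top c [0.5845 0.0531] [0.18  0.099] 81.80886840820312 poly [[0.6269999742507935, 0.13699999451637268], [0.5580000281333923, 0.14499999582767487], [0.5450000166893005, 0.12999999523162842], [0.5270000100135803, -0.02800000086426735], [0.6209999918937683, -0.039000000804662704], [0.6399999856948853, 0.09200000017881393]]
red px 304.0 143.0 n 46 c [0.6491 0.103 ] size [0.013 0.016] ang 0.25 zmed 0.104
red px 380.0 246.0 n 26 c [ 0.4305 -0.0578] size [0.008 0.011] ang 91.25 zmed 0.073
blue px 395.0 87.0 n 184 c [ 0.8119 -0.1257] size [0.024 0.055] ang -40.06 zmed 0.139
blue px 352.0 155.0 n 781 c [ 0.6374 -0.0075] size [0.041 0.194] ang 81.52 zmed 0.007
blue px 405.0 250.0 n 646 c [ 0.4258 -0.1325] size [0.028 0.147] ang 79.29 zmed 0.006
blue px 497.0 243.0 n 102 c [ 0.446  -0.3488] size [0.01  0.056] ang 119.4 zmed 0.027
low px 324.0 176.0 n 3583 c [0.5845 0.0539] size [0.105 0.182] ang 81.75 zmed 0.077
tall px 133.0 161.0 n 4266 c [0.5951 0.4604] size [0.103 0.182] ang 0.07 zmed 0.132
```

View pics/e6.png

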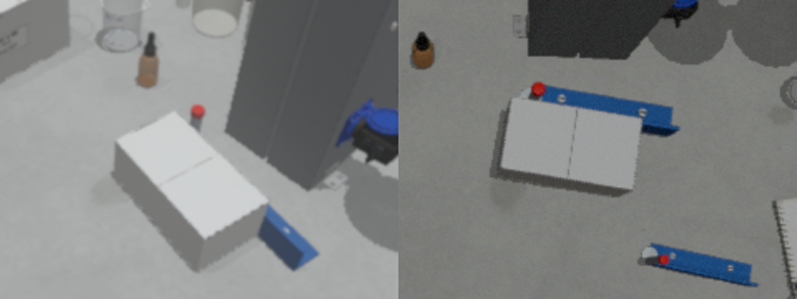

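The final view shows the carton flat along the fence front at 81.8°, matching the fence's yaw. The post touches its far side near the left end, at (537,90) in the picture. The tall carton has not moved and the robot is clear.

```bash
python3 -c "
from workcell import job;print(job.hand_in())"
```

```text
the job is handed in; nothing more can be done
None
```

The low carton was pushed a quarter turn round the post and measures flat against post and fence front to within about 2 mm. It slipped about 7 mm along the post on the way, so 32 mm now reaches past it. The taller carton did not move, the robot is clear, and the job was handed in at about 12.5 s; no verdict came back.

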